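# Turn the topping carousel to the red-lidded jar and hold it

### The arm

A 6-joint arm with a two-finger parallel gripper is mounted at the origin on the work surface. World frame = base frame: x ahead of the robot, y to its left, z up, the work surface at z = 0. Lengths are in m, angles in rad, forces in N, time in s.
With the tool pointing down it reaches from about 0.425 to 0.95 m from the base axis. Payload 3.5 kg.
Tool frame: the origin (TCP) lies on the centre line of the jaws, within the pads' length; the fingertips stand 17 mm ahead of it and the grasp point (between the pads) lies 2 mm behind it; z points along the fingers, y is the line along which they close (so a half turn about z gives the same grasp; the last joint's range is limited). The gripper opens to 85 mm and grips with 20 to 120 N. Pads are 22 mm wide; open, the fingers measure 114 mm over their backs; the gripper's body (76 mm by 85 mm) begins 54 mm behind the grasp point. The pads swing forward as they close: fully open they stand 13 mm farther back than shut.
Start: joints at [1.093, 0.286, 1.577, -0, 1.279, -0.15], TCP at [0.217, 0.639, 0.248] pointing down, gripper open.
Joint ranges: [-2.77, 2.77], [-0.9, 2.22], [0.21, 2.48], [-1.53, 4.67], [0.24, 2.81], [-2.84, 2.84]. Speed limits (rad/s): [2.79, 2.79, 3.14, 3.14, 3.14, 3.14].

### API

Orientations are given as a unit quaternion [x, y, z, w].
In Python, from plant import ctrl gives the robot as it stands. The module is installed in compiled form; this text tells all that it offers.
- The arm moves only by the tool drive_tool, never from a script. Its argument "moves" is a list of rows, each a list of 3 entries, a list of its own where there are three numbers: the turn, a rotation vector about the tool's x, y, z in rad, then the shift along the tool's x, y, z in m, then the finger opening in m, from 0 to 0.0854. A call has 1 to 5 rows; each row shifts and turns the commanded pose from where the row before left it, along the tool's axes as they then stand; what a row does not reach is not made up. A row lasts 1/8 s, in which the tool goes at most 62.5 mm and 10.7 degrees, less where a joint would pass 70% of its speed; a pose out of reach is approached as far as the arm can. A call with a gripper value outside its range is refused whole. The fingers move at their own pace and stop on an object; "grip_force" is the grip in N (left out, the last holds). Time passes only in rows, so rows that do not move let the fingers close. It gives the time, the measured TCP pose, the force, the opening and the grip force at its end, in the units of the state.
- ctrl.get_state(): the state, without advancing time (a new reading comes with each control period).
- ctrl.read_camera(name): name is "side" or "top" or "wrist"; returns a dict with "image" (400x640x3 uint8, red, green, blue), "fx", "fy", "cx", "cy" (pixels), "dist" ([k1, k2, p1, p2, k3] as OpenCV has them; the pictures are not rectified), "R" (3x3) and "t" (3): a world point X has camera coordinates R X + t. Camera axes: x right, y down, z forward; pixel columns grow to the right and rows downward; lengths in m; the calibration is good to about 2 mm. A picture is of the moment at which its call begins. There is no depth.
- ctrl.sign_off(): hands the job in; it is judged then, once.
The state is a dict: "time": time; "qpos": joint angles; "dq": joint speeds; "joint_efforts": joint torques, N m; "eef_pos": TCP position; "tcp_rot": TCP orientation; "contact_force": force on the tool from outside, world axes, zero at the start; "wrist_torque": the same for the moment, N m; "opening": opening from 0.0 (shut) to 1.0 (fully open); "finger_force": force on a finger pad.
Only numpy, scipy, OpenCV 4.12 (cv2) and the standard library are available. Lean on these libraries where they do the work, as an engineer would, in place of code of your own. Each camera call takes 0.05 s, during which the arm holds its last target. There are 200 camera calls.

### The job

Take the topping carousel by the wooden handle on its post and gently turn it, without spinning it, until the jar with the red lid has clicked into its stop squarely at the front, over the scoop ledge. Finish while still gripping the handle firmly, so that the turntable stays quite still there while a colleague unscrews the lid. All six jars stay upright in their wells, and everything else on the counter is left alone.

Things in the scene. Friction and masses are not known exactly. Their poses are not given: they have to be found in the camera images.
- stand: Fixed beech stand of the topping carousel: a 360 x 170 x 14 mm board under the turntable; its front end sticks out as a shallow ledge with a steel scoop on it. Origin on the counter at the vertical turning axis; z up; the front, with the ledge, lies along the stand's own -x and looks roughly towards the robot (up to 30 degrees either way).
- front (a point): Point on the tray's top face at the front of the stand, right behind the ledge: 100 mm from the turning axis along the stand's -x, 46 mm above the counter. The jar that faces front stands centred here. It belongs to the stand and does not turn.
- axis_top (a point): Point on the turning axis at the middle of the handle's height, 186 mm above the counter.
- carousel (a joint): Angle of the turning tray, 0 at the start (in a stop), growing counter-clockwise seen from above, endless. A spring plunger clicks it into a stop every 60 degrees, one for each jar; in a stop a jar stands exactly at the front. Turning out of or into a stop takes up to 0.25 N m; within about 5 degrees of one it is drawn in when let go; between stops it turns lightly (0.02 N m) and stays where left.
- handle: Dark wooden bar handle on the carousel's central brass post, turning with the tray: 92 mm long, 18 mm thick, 34 mm tall, upright sides, top 203 mm above the counter; jar lids end at 136 mm, nothing else is near. Origin at its middle on the turning axis, 186 mm up; x along the bar, y across its thickness; at the start the bar lies along the stand's x.
- jar_red: The marked jar: glass, 65 mm across, 90 mm tall, red lid and red band, cream pearls inside. Origin at the centre of its underside, 46 mm above the counter. It stands loose in one of the tray's six wells (12 mm deep, 1 mm play, centres 100 mm from the axis, 60 degrees apart), never the front one at the start.
- jar_nut: One of five other jars, same size, silver-white lid and white band, pale nut pieces inside; origin at the centre of its underside. It stands in another well and rides along.
- jar_dark: One of five other jars, same size, silver-white lid and white band, dark brown pearls inside; origin at the centre of its underside. It stands in another well and rides along.
- jar_milk: One of five other jars, same size, silver-white lid and white band, milk-brown pearls inside; origin at the centre of its underside. It stands in another well and rides along.
- jar_gold: One of five other jars, same size, silver-white lid and white band, gold pearls inside; origin at the centre of its underside. It stands in another well and rides along.
- jar_mint: One of five other jars, same size, silver-white lid and white band, pale green pearls inside; origin at the centre of its underside. It stands in another well and rides along.
- scoop: Small steel scoop, 125 mm long, lying on the stand's ledge. Leave it.
- gift_box: Brown gift box with yellow ribbon, 124 x 124 x 46 mm, on the counter to the left. Leave it.
- sample_plate: White plate, 140 mm across, with five pralines fixed to it, on the counter to the left. Leave it.
- bowl: Blue ceramic bowl, 120 mm across, 55 mm tall, on the counter to the right. Leave it.
- tongs: Steel serving tongs, 190 mm long, lying on the counter to the right. Leave them.

How it is judged:
By the outcome, as a careful person would: the job done as asked, in the order asked, and still so for the second after the job is handed in, while the arm keeps its last pose, push and grip.
It also fails if it takes over 51 s, if anything falls off the work surface, if the arm or the gripper's body presses on something with over 40 N, if the wrist force passes 120 N, or if a joint passes its speed limit or range.

## Working session

There is one attempt and no reset: what is moved stays moved. The work goes in short steps, Python scripts to look and compute and a tool call to move; the robot and the scene stay as the last step left them, time stands still between calls to the robot, and variables do not carry over. Pictures are saved under pics/ and viewed, at most 10 in all, crops included, and the job is handed in when it is done.

Besides the shell and the picture viewer there is one more tool, called after "Emit:" by a JSON object that holds its "fn" and its "kwargs". drive_tool: Moves the arm, as the interface text tells. Its arguments: {"type":"object","properties":{"moves":{"type":"array","items":{"type":"array"}},"grip_force":{"type":"number"}},"required":["moves"]}

```bash
mkdir -p pics
python3 - <<'E'
from plant import ctrl
import cv2,numpy as np
s=ctrl.get_state();print(s['time'],s['eef_pos'],s['tcp_rot'],s['opening'])
for n in("top","side"):
    c=ctrl.read_camera(n);cv2.imwrite(f"pics/{n}0.png",c["image"][:,:,::-1]);print(n,c["fx"],c["dist"],np.round(-c["R"].T@c["t"],3))
    np.savez(f"{n}0.npz",**c)
E
```

```text
0.0 [0.21701473 0.63850481 0.2469212 ] [ 1.63181797e-01  9.86595296e-01 -1.13275757e-03 -3.74987673e-04] 0.9990302293314581
top 373.6475337615814 [-0.08625372  0.          0.          0.          0.        ] [0.314 0.026 1.214]
side 456.189723924646 [7.11389248e-05 0.00000000e+00 0.00000000e+00 0.00000000e+00
 0.00000000e+00] [ 0.233 -0.828  1.005]
```

View pics/top0.png

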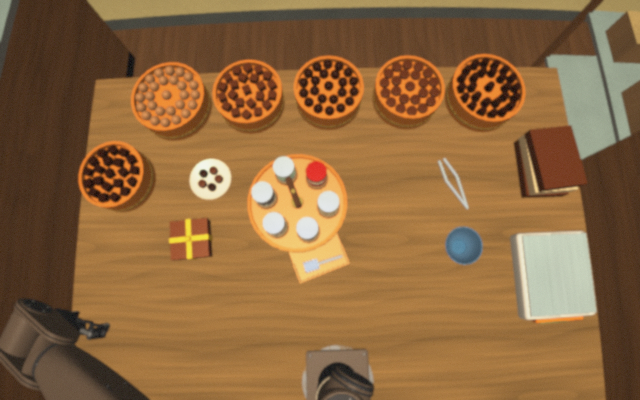

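View pics/side0.png

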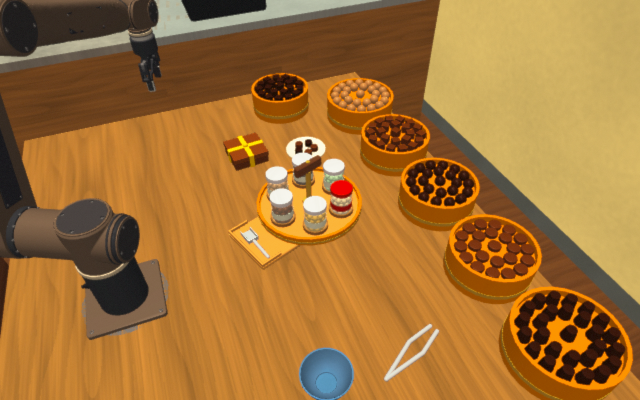

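The top view shows the turntable centred at about (298,202), with the front jar at (308,228) by the ledge and the red lid at (316,172). Red is two wells counter-clockwise of the front, so the turn should be 120° clockwise. The side view agrees. Next I'll measure the lids and the handle.

```bash
cat > h.py <<'E'
import cv2,numpy as np
def ray(c,px,z):
    K=np.array([[c["fx"],0,c["cx"]],[0,c["fy"],c["cy"]],[0,0,1.]])
    u=cv2.undistortPoints(np.array(px,float).reshape(-1,1,2),K,np.array(c["dist"],float)).reshape(-1,2)
    R,t=np.array(c["R"]),np.array(c["t"]); o=-R.T@t
    d=np.c_[u,np.ones(len(u))]@R
    return o+d*((z-o[2])/d[:,2])[:,None]
def blobs(m,lo,hi):
    n,_,st,ce=cv2.connectedComponentsWithStats(m.astype(np.uint8))
    return [(st[i][4],*ce[i]) for i in range(1,n) if lo<st[i][4]<hi]
E
python3 - <<'E'
from h import *
c=dict(np.load("top0.npz"));im=c["image"];hsv=cv2.cvtColor(im,cv2.COLOR_RGB2HSV)
roi=np.zeros(im.shape[:2],bool);roi[145:250,245:352]=1
H,S,V=hsv[...,0],hsv[...,1],hsv[...,2]
w=blobs(roi&(S<60)&(V>165),100,900);r=blobs(roi&((H<6)|(H>174))&(S>180)&(V>120),80,900)
print(w,r)
P=ray(c,[b[1:] for b in w+r],0.136)[:,:2]
# centre as mean of six
C=P.mean(0);d=P-C;print(C,np.linalg.norm(d,axis=1).round(4),np.degrees(np.arctan2(d[:,1],d[:,0])).round(1))
E
```

```text
[(np.int32(345), np.float64(283.01159420289855), np.float64(166.41739130434783)), (np.int32(349), np.float64(261.7191977077364), np.float64(191.7077363896848)), (np.int32(372), np.float64(327.994623655914), np.float64(201.63709677419354)), (np.int32(381), np.float64(273.3097112860892), np.float64(222.63779527559055)), (np.int32(389), np.float64(306.75835475578407), np.float64(227.70694087403598))] [(np.int32(301), np.float64(315.93355481727576), np.float64(171.2093023255814))]
[0.554207   0.11114879] [0.1    0.0996 0.0994 0.0991 0.0995 0.0996] [  20.    79.8 -100.5  140.1 -160.2  -40.3]
```

Emit:
{"fn": "drive_tool", "kwargs": {"moves": [[[0, 0, 0], [-0.0326, -0.026, -0.004], 0.0854], [[0, 0, 0], [-0.0326, -0.026, -0.004], 0.0854], [[0, 0, 0], [-0.0326, -0.026, -0.004], 0.0854], [[0, 0, 0], [-0.0326, -0.026, -0.004], 0.0854], [[0, 0, 0], [-0.0326, -0.026, -0.004], 0.0854]]}}

```text
time: 0.72
eef_pos: [0.3301, 0.4621, 0.2679]
tcp_rot: [0.163, 0.987, -0.0, -0.0]
contact_force: [0.9, 0.5, 0.1]
opening: 0.995
finger_force: 0.0
```

Emit:
{"fn": "drive_tool", "kwargs": {"moves": [[[0, 0, 0], [-0.0326, -0.026, -0.004], 0.0854], [[0, 0, 0], [-0.0326, -0.026, -0.004], 0.0854], [[0, 0, 0], [-0.0326, -0.026, -0.004], 0.0854], [[0, 0, 0], [-0.0326, -0.026, -0.004], 0.0854], [[0, 0, 0], [-0.0326, -0.026, -0.004], 0.0854]]}}

```text
time: 1.35
eef_pos: [0.4425, 0.2866, 0.2879]
tcp_rot: [0.163, 0.987, -0.0, -0.0]
contact_force: [0.1, -0.1, -0.6]
opening: 0.995
finger_force: 0.0
```

Emit:
{"fn": "drive_tool", "kwargs": {"moves": [[[0, 0, 0], [-0.0326, -0.026, 0], 0.0854], [[0, 0, 0], [-0.0326, -0.026, 0], 0.0854], [[0, 0, 0], [-0.0326, -0.026, 0], 0.0854], [[0, 0, 0], [-0.0326, -0.026, 0], 0.0854], [[0, 0, 0], [-0.0326, -0.026, 0], 0.0854]]}}

```text
time: 1.98
eef_pos: [0.555, 0.1112, 0.2878]
tcp_rot: [0.163, 0.987, -0.0, -0.0]
contact_force: [0.6, 0.4, 0.0]
opening: 0.998
finger_force: 0.0
```

Emit:
{"fn": "drive_tool", "kwargs": {"moves": [[[0, 0, -0.168], [0, 0, 0], 0.0854], [[0, 0, -0.168], [0, 0, 0], 0.0854], [[0, 0, -0.168], [0, 0, 0], 0.0854], [[0, 0, -0.168], [0, 0, 0], 0.0854], [[0, 0, 0], [0, 0, 0], 0.0854]]}}

```text
time: 2.6
eef_pos: [0.5544, 0.1124, 0.2878]
tcp_rot: [-0.17, 0.985, 0.0, -0.0]
contact_force: [0.2, 0.0, 0.5]
opening: 0.998
finger_force: 0.0
```

```bash
cat >> h.py <<'E'
from scipy.spatial.transform import Rotation as Rt
def off(s,C=(0.5542,0.1111),ang=19.8):
    R=Rt.from_quat(s['tcp_rot']).as_matrix();p=np.array(s['eef_pos'])
    print("t",round(s['time'],2),"tcp",p.round(4),"z",R[:,2].round(4),"y yaw",np.degrees(np.arctan2(R[1,1],R[0,1])).round(2),"op",round(s['opening'],3),"q",np.round(s['qpos'],2))
    print("to axis in tool",(R.T@(np.r_[C,0.184]-p)).round(4),"F",np.round(s['contact_force'],1),"M",np.round(s['wrist_torque'],2),"ff",s['finger_force'])
E
python3 - <<'E'
from h import *
from plant import ctrl
off(ctrl.get_state())
c=ctrl.read_camera("wrist");np.savez("wrist0.npz",**c);cv2.imwrite("pics/w0.png",c["image"][:,:,::-1])
E
```

```text
t 2.6 tcp [0.5544 0.1124 0.2878] z [-9.e-04 -0.e+00 -1.e+00] y yaw 109.61 op 0.998 q [ 0.02  0.02  1.81 -0.    1.32 -1.89]
to axis in tool [ 0.0005 -0.0012  0.1038] F [0.2 0.  0.5] M [-0.07 -0.02 -0.02] ff 0.0
```

View pics/w0.png

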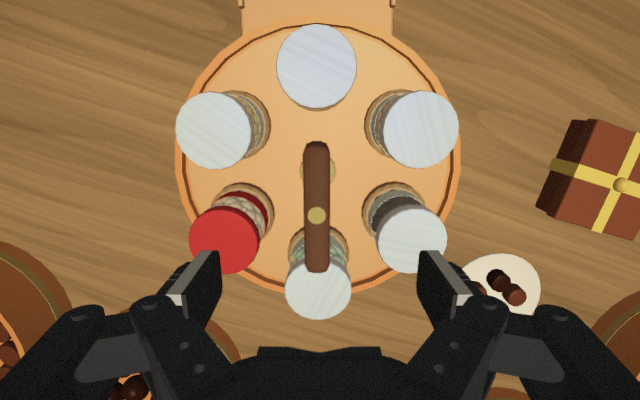

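The wrist view shows the bar upright in the picture from (316,143) to (316,272), with its brass centre at (316,215). The red lid is at (224,240) and the front jar at (316,66). I'll check the axis against this view.

Run:
```python
from h import *
c=dict(np.load("wrist0.npz"));im=c["image"]
hsv=cv2.cvtColor(im,cv2.COLOR_RGB2HSV)
m=np.zeros(im.shape[:2],bool);m[150:262,296:336]=(hsv[150:262,296:336,2]<125)
ys,xs=np.nonzero(m);row=lambda a:np.mean(xs[(ys>a-4)&(ys<a+4)])
a,b=ray(c,[[row(165),165],[row(250),250]],0.203)[:,:2]
d=b-a;print(a,b,np.degrees(np.arctan2(*d[::-1])),xs.min(),xs.max())
print("brass",ray(c,[[316.5,215.5]],0.203), "ends",ray(c,[[316,143],[316,272]],0.203))
n=np.array([-d[1],d[0]])/np.linalg.norm(d);print("lateral offset of top-cam axis from bar line",(np.array([.5542,.1111])-a)@n)
```

```text
[0.52755938 0.10118062] [0.58355929 0.12052975] 19.061097211941004 296 335
brass [[0.55959124 0.11292638 0.203     ]] ends [[0.51434519 0.09647938 0.203     ]
 [0.59934069 0.1267003  0.203     ]]
lateral offset of top-cam axis from bar line 0.0006753176105730246
```

Emit:
{"fn": "drive_tool", "kwargs": {"moves": [[[0, 0, 0], [-0.0013, -0.0012, 0.024], 0.0854], [[0, 0, 0], [0, 0, 0.026], 0.0854], [[0, 0, 0], [0, 0, 0.026], 0.07], [[0, 0, 0], [0, 0, 0.026], 0.06], [[0, 0, 0], [0, 0, 0.001], 0.05]], "grip_force": 30}}

```text
time: 3.28
eef_pos: [0.5546, 0.1117, 0.1826]
tcp_rot: [-0.17, 0.985, 0.0, -0.003]
contact_force: [-0.1, 0.0, 0.1]
opening: 0.586
finger_force: 0.0
```

Emit:
{"fn": "drive_tool", "kwargs": {"moves": [[[0, 0, 0], [0, 0, 0], 0.035], [[0, 0, 0], [0, 0, 0], 0.025], [[0, 0, 0], [0, 0, 0], 0.01], [[0, 0, 0], [0, 0, 0], 0.01], [[0, 0, 0], [0, 0, 0], 0.01]], "grip_force": 30}}

```text
time: 3.9
eef_pos: [0.5572, 0.1116, 0.187]
tcp_rot: [-0.171, 0.985, -0.0, 0.001]
contact_force: [-0.5, -0.2, 6.8]
opening: 0.206
finger_force: 31.8
```

Emit:
{"fn": "drive_tool", "kwargs": {"moves": [[[0, 0, 0], [0, 0, 0], 0.01], [[0, 0, 0], [0, 0, 0], 0.01]], "grip_force": 60}}

```text
time: 4.15
eef_pos: [0.5572, 0.1116, 0.1871]
tcp_rot: [-0.171, 0.985, -0.0, 0.001]
contact_force: [-0.4, -1.0, 6.3]
opening: 0.198
finger_force: 59.3
```

Run:
```python
from h import *
from plant import ctrl
off(ctrl.get_state())
```

```text
t 4.15 tcp [0.5572 0.1116 0.1871] z [ 2.7e-03 -3.0e-04 -1.0e+00] y yaw 109.72 op 0.198 q [ 0.02  0.11  1.9  -0.    1.13 -1.9 ]
to axis in tool [0.003  0.0006 0.003 ] F [-0.4 -1.   6.3] M [-0.14  0.12  0.05] ff 59.26547348499298
```

Emit:
{"fn": "drive_tool", "kwargs": {"moves": [[[0, 0, 0.02], [0, 0, 0], 0.01], [[0, 0, 0.04], [0, 0, 0], 0.01], [[0, 0, 0.05], [0, 0, 0], 0.01], [[0, 0, 0.05], [0, 0, 0], 0.01], [[0, 0, 0.05], [0, 0, 0], 0.01]], "grip_force": 80}}

```text
time: 4.78
eef_pos: [0.5572, 0.1116, 0.1871]
tcp_rot: [-0.066, 0.998, -0.0, 0.001]
contact_force: [-0.5, -0.3, 6.9]
opening: 0.201
finger_force: 78.2
```

Emit:
{"fn": "drive_tool", "kwargs": {"moves": [[[0, 0, 0.05], [0, 0, 0], 0.01], [[0, 0, 0.05], [0, 0, 0], 0.01], [[0, 0, 0.05], [0, 0, 0], 0.01], [[0, 0, 0.05], [0, 0, 0], 0.01], [[0, 0, 0.05], [0, 0, 0], 0.01]]}}

```text
time: 5.4
eef_pos: [0.5572, 0.1116, 0.1871]
tcp_rot: [0.059, 0.998, -0.0, 0.001]
contact_force: [-0.9, -0.5, 6.4]
opening: 0.2
finger_force: 78.2
```

Run:
```python
from h import *
from plant import ctrl
off(ctrl.get_state())
c=ctrl.read_camera("top");im=c["image"];hsv=cv2.cvtColor(im,cv2.COLOR_RGB2HSV)
H,S,V=[hsv[...,i] for i in range(3)];roi=np.zeros(H.shape,bool);roi[145:250,245:352]=1
r=blobs(roi&((H<6)|(H>174))&(S>180)&(V>120),40,900);print(r)
P=ray(c,[b[1:] for b in r],.136)[:,:2]-[.5542,.1111];print(np.degrees(np.arctan2(P[:,1],P[:,0])),np.linalg.norm(P,axis=1))
```

```text
t 5.4 tcp [0.5572 0.1116 0.1871] z [ 2.7e-03 -4.0e-04 -1.0e+00] y yaw 83.28 op 0.2 q [ 0.02  0.11  1.9  -0.    1.13 -1.43]
to axis in tool [ 0.0029 -0.0008  0.0031] F [-0.9 -0.5  6.4] M [-0.21  0.16 -0.01] ff 78.23631048202515
[(np.int32(307), np.float64(325.1954397394137), np.float64(182.88925081433226))]
[-66.75730116] [0.09912134]
```

Tool and jar have both turned 26.4°, and the forces are low. I'll carry on.

Emit:
{"fn": "drive_tool", "kwargs": {"moves": [[[0, 0, 0.05], [0, 0, 0], 0.01], [[0, 0, 0.05], [0, 0, 0], 0.01], [[0, 0, 0.05], [0, 0, 0], 0.01], [[0, 0, 0.05], [0, 0, 0], 0.01], [[0, 0, 0.05], [0, 0, 0], 0.01]]}}

```text
time: 6.08
eef_pos: [0.5572, 0.1116, 0.1871]
tcp_rot: [0.183, 0.983, -0.0, 0.001]
contact_force: [-0.8, -0.5, 5.9]
opening: 0.202
finger_force: 78.2
```

Emit:
{"fn": "drive_tool", "kwargs": {"moves": [[[0, 0, 0.05], [0, 0, 0], 0.01], [[0, 0, 0.05], [0, 0, 0], 0.01], [[0, 0, 0.05], [0, 0, 0], 0.01], [[0, 0, 0.05], [0, 0, 0], 0.01], [[0, 0, 0.05], [0, 0, 0], 0.01]]}}

```text
time: 6.7
eef_pos: [0.5572, 0.1116, 0.1871]
tcp_rot: [0.304, 0.953, 0.0, 0.001]
contact_force: [0.4, -1.3, 6.0]
opening: 0.197
finger_force: 78.2
```

Emit:
{"fn": "drive_tool", "kwargs": {"moves": [[[0, 0, 0.05], [0, 0, 0], 0.01], [[0, 0, 0.05], [0, 0, 0], 0.01], [[0, 0, 0.05], [0, 0, 0], 0.01], [[0, 0, 0.05], [0, 0, 0], 0.01], [[0, 0, 0.05], [0, 0, 0], 0.01]]}}

```text
time: 7.32
eef_pos: [0.5572, 0.1117, 0.1871]
tcp_rot: [0.42, 0.907, 0.0, 0.001]
contact_force: [0.4, 0.1, 6.3]
opening: 0.197
finger_force: 78.2
```

Emit:
{"fn": "drive_tool", "kwargs": {"moves": [[[0, 0, 0.05], [0, 0, 0], 0.01], [[0, 0, 0.05], [0, 0, 0], 0.01], [[0, 0, 0.05], [0, 0, 0], 0.01], [[0, 0, 0.05], [0, 0, 0], 0.01], [[0, 0, 0.05], [0, 0, 0], 0.01]]}}

```text
time: 7.95
eef_pos: [0.5572, 0.1117, 0.1871]
tcp_rot: [0.53, 0.848, 0.0, 0.001]
contact_force: [0.3, 0.7, 6.0]
opening: 0.198
finger_force: 78.2
```

Emit:
{"fn": "drive_tool", "kwargs": {"moves": [[[0, 0, 0.05], [0, 0, 0], 0.01], [[0, 0, 0.05], [0, 0, 0], 0.01], [[0, 0, 0.05], [0, 0, 0], 0.01], [[0, 0, 0.05], [0, 0, 0], 0.01], [[0, 0, 0.05], [0, 0, 0], 0.01]]}}

```text
time: 8.57
eef_pos: [0.5573, 0.1117, 0.1871]
tcp_rot: [0.632, 0.775, 0.001, 0.001]
contact_force: [0.2, -1.1, 5.3]
opening: 0.2
finger_force: 78.1
```

Emit:
{"fn": "drive_tool", "kwargs": {"moves": [[[0, 0, 0.05], [0, 0, 0], 0.01], [[0, 0, 0.05], [0, 0, 0], 0.01], [[0, 0, 0.04], [0, 0, 0], 0.01], [[0, 0, 0.04], [0, 0, 0], 0.01], [[0, 0, 0.04], [0, 0, 0], 0.01]]}}

```text
time: 9.2
eef_pos: [0.5573, 0.1117, 0.1871]
tcp_rot: [0.713, 0.702, 0.001, 0.001]
contact_force: [0.6, -0.1, 7.0]
opening: 0.2
finger_force: 78.2
```

Emit:
{"fn": "drive_tool", "kwargs": {"moves": [[[0, 0, 0.04], [0, 0, 0], 0.01], [[0, 0, 0.04], [0, 0, 0], 0.01], [[0, 0, 0.04], [0, 0, 0], 0.01], [[0, 0, 0.02], [0, 0, 0], 0.01], [[0, 0, 0.024], [0, 0, 0], 0.01]]}}

```text
time: 9.82
eef_pos: [0.5573, 0.1117, 0.1871]
tcp_rot: [0.768, 0.641, 0.001, 0.001]
contact_force: [1.4, -0.0, 5.9]
opening: 0.198
finger_force: 78.2
```

Emit:
{"fn": "drive_tool", "kwargs": {"moves": [[[0, 0, 0], [0, 0, 0], 0.01], [[0, 0, 0], [0, 0, 0], 0.01]]}}

```text
time: 10.07
eef_pos: [0.5573, 0.1117, 0.1871]
tcp_rot: [0.767, 0.641, 0.001, 0.001]
contact_force: [1.3, -0.2, 6.1]
opening: 0.196
finger_force: 78.2
```

```bash
cat > look.py <<'E'
import sys
from h import *
from plant import ctrl
off(ctrl.get_state())
c=ctrl.read_camera("top");im=c["image"];cv2.imwrite("pics/%s.png"%sys.argv[1],im[:,:,::-1]);hsv=cv2.cvtColor(im,cv2.COLOR_RGB2HSV)
H,S,V=[hsv[...,i] for i in range(3)];roi=np.zeros(H.shape,bool);roi[145:250,245:352]=1
r=blobs(roi&((H<6)|(H>174))&(S>180)&(V>120),40,900)+blobs(roi&(S<60)&(V>165),100,900);print([tuple(np.round(b,1)) for b in r])
P=ray(c,[b[1:] for b in r],.136)[:,:2]-[.5542,.1111];print(np.degrees(np.arctan2(P[:,1],P[:,0])),np.linalg.norm(P,axis=1))
E
python3 look.py t1
```

```text
t 10.07 tcp [0.5573 0.1117 0.1871] z [ 2.5e-03 -2.0e-04 -1.0e+00] y yaw -10.25 op 0.196 q [ 0.02  0.11  1.9  -0.    1.13  0.2 ]
to axis in tool [-0.0011 -0.0029  0.0031] F [ 1.3 -0.2  6.1] M [-0.17  0.37  0.05] ff 78.16816091537476
[(np.float64(198.0), np.float64(310.4), np.float64(227.0)), (np.float64(283.0), np.float64(317.5), np.float64(171.0)), (np.float64(382.0), np.float64(327.9), np.float64(201.7))]
[-154.16611769  -42.06576746 -100.66802552] [0.10203192 0.1030984  0.09909899]
```

View pics/t1.png

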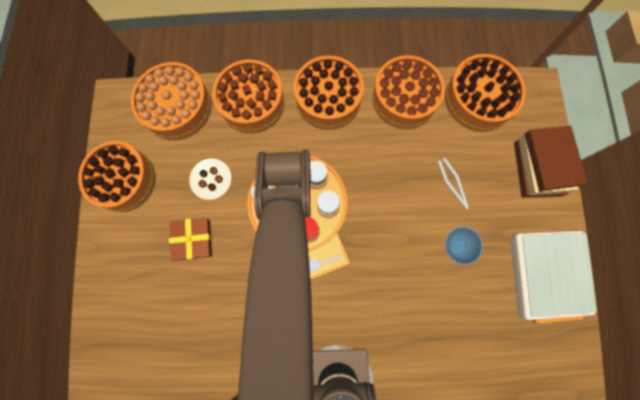

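The top view shows the red lid at about (311,229), partly under the arm, next to the ledge. The fully visible jar at (328,202) stands at -100.7°, against -100.5° for a stop, so the tray is in its stop. I'll firm up the grip and check once from the side.

Emit:
{"fn": "drive_tool", "kwargs": {"moves": [[[0, 0, 0], [0, 0, 0], 0.01], [[0, 0, 0], [0, 0, 0], 0.01], [[0, 0, 0], [0, 0, 0], 0.01], [[0, 0, 0], [0, 0, 0], 0.01]], "grip_force": 95}}

```text
time: 10.62
eef_pos: [0.5573, 0.1117, 0.1872]
tcp_rot: [0.767, 0.641, 0.001, 0.001]
contact_force: [0.5, 0.5, 7.0]
opening: 0.197
finger_force: 92.4
```

```bash
python3 look.py t2
python3 - <<'E'
from plant import ctrl
import cv2
im=ctrl.read_camera("side")["image"][130:280,200:400,::-1];cv2.imwrite("pics/s2.png",cv2.resize(im,None,fx=4,fy=4))
E
```

```text
t 10.62 tcp [0.5573 0.1117 0.1872] z [ 2.5e-03 -2.0e-04 -1.0e+00] y yaw -10.25 op 0.197 q [ 0.02  0.11  1.9  -0.    1.13  0.2 ]
to axis in tool [-0.0011 -0.0029  0.0032] F [0.5 0.5 7. ] M [-0.16  0.3   0.07] ff 92.42396950721741
[(np.float64(195.0), np.float64(310.4), np.float64(227.0)), (np.float64(283.0), np.float64(317.5), np.float64(171.0)), (np.float64(384.0), np.float64(327.9), np.float64(201.8))]
[-154.16249809  -42.06576746 -100.69807296] [0.10186627 0.1030984  0.09914768]
```

View pics/s2.png

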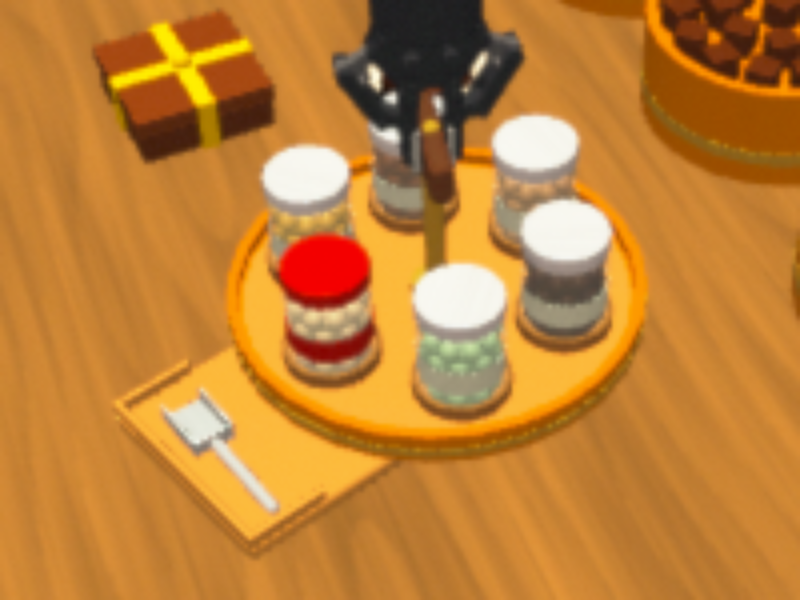

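The side crop shows the red jar (325,310) upright at the ledge. All six jars are in their wells, and the gripper is still on the handle. Handing in.

```bash
python3 -c "
from plant import ctrl
print(ctrl.sign_off())"
```

```text
the job is handed in; nothing more can be done
None
```

I turned the carousel 120° clockwise and handed it in: the red-lidded jar is in its stop at the front (within about 0.2°), all six jars are upright, and the handle is still gripped at about 92 N.

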